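# Pack a two-layer supply crate for the vine grafting crew

## Task

Pack the green crate for the grafting crew in two layers: first stand the blue tub on its floor in the middle of the half at the yellow end and the cardboard carton in the middle of the other half, then lay the plywood divider flat across the two, centred and square to the crate with its handle up. Last, stand the orange tub on the divider directly above the blue tub and the white jar directly above the carton, all upright and released. Leave the two brown peat pellets lying where they are.

Things in the scene. Friction and masses are not known exactly. Their poses are not given: they have to be found in the camera images.
- crate: Green crate, fixed, at any yaw (sizes here in mm). Origin: centre of its underside. x: along its length, to the bright yellow end (the other is green); z up. Inside 166 (x) by 140 (y), floor top at z = 5. End walls to z = 64, lips out to x = +-99; long sides 4 thick, only to z = 25. Middles of the halves: x = +42 (yellow) and -42, y = 0. Fingers that close along its y have the most room.
- blue_tub_center (a point): Blue lidded tub, 50 (x) by 44 (y) by 45 high, rigid, about 130 g, standing loose on the bench. The point is its centre, 22.5 above its underside; z up.
- carton_center (a point): Brown cardboard carton with a paler tape strip, 50 (x) by 44 (y) by 45 high, rigid, about 130 g, standing loose. The point is its centre, 22.5 above its underside; z up.
- divider_center (a point): Plywood plate 150 (x) by 104 (y) by 5, with a dark upright fin as handle in its middle, 12 thick (x), 50 long (y), top 49 above the plate's underside. 140 g, lying loose, handle up. The point is the handle's centre, 27 above the plate's underside; z up. Packed, it rests on the blue tub and carton (underside 50 above the crate's underside), 8 to spare at each end wall.
- orange_tub_center (a point): Orange lidded tub, 50 (x) by 44 (y) by 40 high, rigid, about 130 g, standing loose. The point is its centre, 20 above its underside; z up.
- white_jar_center (a point): White round jar with a screw cap and a green band, 44 diameter, 40 high, rigid, about 120 g, standing loose. The point is its centre, 20 above its underside; z up.
- plug_tray: Bystander: black seedling tray, 130 by 80 by 45 high (leaves to about 70), fixed. Origin: centre of its underside.
- pellet_l: Bystander: small brown peat pellet, a disc 30 diameter and 14 high, loose, on the left of the crate between the things. Origin: centre of its underside. To be left where it lies.
- pellet_r: Bystander: the same, on the right of the crate.
Not all that is in view belongs to the job. Of the things that look like the part that bears blue_tub_center, the smallest one is meant.

How it is judged:
On the way, in this order (a step that is already met when the one before it is completed fails the run):
1. the blue tub stands on the crate floor in the yellow half and the carton in the other half, both released (x of blue_tub_center in the frame of crate between 0.029 and 0.055 m and y of blue_tub_center in the frame of crate between -0.015 and 0.015 m and z of blue_tub_center in the frame of crate between 0.0225 and 0.0325 m and angle between each of blue_tub_center, carton_center's own z axis and vertical below 0.1 rad and x of carton_center in the frame of crate between -0.055 and -0.029 m and y of carton_center in the frame of crate between -0.015 and 0.015 m and z of carton_center in the frame of crate between 0.0225 and 0.0325 m and contact force between the fingers and blue_tub below 0.1 N and contact force between the fingers and carton below 0.1 N), for 0.2 s.
2. the divider lies flat on the two, square to the crate, released (x of blue_tub_center in the frame of crate between 0.029 and 0.055 m and y of blue_tub_center in the frame of crate between -0.015 and 0.015 m and z of blue_tub_center in the frame of crate between 0.0225 and 0.0325 m and angle between each of blue_tub_center, carton_center, divider_center's own z axis and vertical below 0.1 rad and x of carton_center in the frame of crate between -0.055 and -0.029 m and y of carton_center in the frame of crate between -0.015 and 0.015 m and z of carton_center in the frame of crate between 0.0225 and 0.0325 m and x of divider_center in the frame of crate between -0.012 and 0.012 m and y of divider_center in the frame of crate between -0.015 and 0.015 m and z of divider_center in the frame of crate between 0.072 and 0.082 m and angle between the x axis of divider_center and the x axis of crate, either way round below 0.2 rad and contact force between the fingers and divider below 0.1 N), for 0.2 s.
At the end, for the whole second after the job is handed in: Blue tub and carton on the crate floor, divider flat on both (0.2 rad square), orange tub above the blue one (yellow half), jar above the carton; each within 12 to 13 mm along and 15 mm across of its middle, 5 mm in height, upright within 0.1 rad, released, at rest (all of step 2 and x of orange_tub_center in the frame of crate between 0.029 and 0.055 m and y of orange_tub_center in the frame of crate between -0.015 and 0.015 m and z of orange_tub_center in the frame of crate between 0.07 and 0.08 m and angle between each of orange_tub_center, white_jar_center's own z axis and vertical below 0.1 rad and x of white_jar_center in the frame of crate between -0.055 and -0.029 m and y of white_jar_center in the frame of crate between -0.015 and 0.015 m and z of white_jar_center in the frame of crate between 0.07 and 0.08 m and linear speed of each of blue_tub, carton, divider, orange_tub, white_jar below 0.02 m/s and contact force between the fingers and blue_tub below 0.1 N and contact force between the fingers and carton below 0.1 N and contact force between the fingers and orange_tub below 0.1 N and contact force between the fingers and white_jar below 0.1 N); the robot touches nothing.
It fails at once if a peat pellet is pushed more than 25 mm from its place (distance of any of pellet_l, pellet_r from where it was at the start of the episode above 0.025 m).
It also fails if it takes over 131 s, if anything falls off the work surface, if the arm or the gripper's body presses on something with over 40 N, if the wrist force passes 120 N, or if a joint passes its speed limit or range.

## Robot

A 6-joint arm with a two-finger parallel gripper is mounted at the origin on the work surface. World frame = base frame: x ahead of the robot, y to its left, z up, the work surface at z = 0. Lengths are in m, angles in rad, forces in N, time in s.
With the tool pointing down it reaches from about 0.4 to 0.925 m from the base axis. Payload 12.5 kg.
Tool frame: the origin (TCP) lies at the centre of the arm's flange, where the gripper is bolted on; the fingertips stand 190 mm ahead of it and the grasp point (between the pads) lies env.tcp_to_grasp ahead of it (env.tcp_to_grasp is the distance from the TCP to the grasp point, in m); z points along the fingers, y is the line along which they close (so a half turn about z gives the same grasp; the last joint's range is limited). The gripper opens to 95 mm and grips with 3 to 60 N. Pads are 20 mm wide; open, the fingers measure 119 mm over their backs; the gripper's body (75 mm by 180 mm) begins 59 mm behind the grasp point.
Start: joints at [1.043, 0.491, 1.559, -0, 1.092, -0.106], TCP at [0.256, 0.57, 0.405] pointing down, gripper open.
Joint ranges: [-3.1, 3.1], [-0.84, 2.19], [0.05, 2.79], [-1.13, 4.28], [0.06, 2.93], [-2.69, 2.69]. Speed limits (rad/s): [2.22, 2.22, 2.79, 3.14, 3.14, 3.14].

## Interface

Orientations are given as a 3x3 rotation matrix whose columns are the frame's x, y, z axes.
In Python, from cell import env gives the robot as it stands.
- The arm moves only by the tool arm_command, never from a script. Its argument "deltas" is one flat list of numbers, 6 for each row, row after row: the shift along the tool's x, y, z in m, then the turn, a rotation vector about the tool's x, y, z in degrees. In form: [dx, dy, dz, wx, wy, wz, dx, dy, dz, wx, wy, wz, ...]. A call has 1 to 12 rows; each row shifts and turns the commanded pose from where the row before left it, along the tool's axes as they then stand; what a row does not reach is not made up. A row lasts 1/10 s, in which the tool goes at most 50 mm and 8.59 degrees, less where a joint would pass 70% of its speed; a pose out of reach is approached as far as the arm can. A call is refused whole if a number of a shift passes 0.05 or a number of a turn 8.59, either way. A call with a gripper value outside its range is refused whole. "claw" is the gripper command: -1 is fully open, 1 is shut, values between are in proportion, set as the call begins (left out, the last holds). The fingers move at their own pace and stop on an object; "newtons" is the grip in N (left out, the last holds). Time passes only in rows, so rows that do not move let the fingers close. It gives the time, the measured TCP pose, the force, the opening and the grip force at its end, in the units of the state.
- env.sense(): the state, without advancing time (a new reading comes with each control period).
- env.snapshot(name): name is "side" or "top" or "wrist"; returns the picture (420x560x3 uint8, red, green, blue); there is no depth.
- env.camera_info(name): a dict with "fx", "fy", "cx", "cy" (pixels), "world_from_camera" (4x4, takes a point from camera to world coordinates). Camera axes: x right, y down, z forward; pixel columns grow to the right and rows downward; lengths in m; the calibration is good to about 2 mm. A picture is of the moment at which its call begins: read the wrist's pose just before it. camera_info takes no time and is no camera call; for the wrist camera it gives the pose at the moment of the call.
- env.sign_off(): hands the job in; it is judged then, once.
The state is a dict: "time": time; "joint_pos": joint angles; "dq": joint speeds; "joint_torque": joint torques, N m; "position": TCP position; "ee_rot": TCP orientation; "force": force on the tool from outside, world axes, zero at the start; "wrist_torque": the same for the moment, N m; "opening": finger opening in m; "grip_force": force on a finger pad.
Only numpy, scipy, OpenCV 4.12 (cv2) and the standard library are available. Lean on these libraries where they do the work, as an engineer would, in place of code of your own. Each camera call takes 0.05 s, during which the arm holds its last target. There are 200 camera calls.

## Working session

There is one attempt and no reset: what is moved stays moved. The work goes in short steps, Python scripts to look and compute and a tool call to move; the robot and the scene stay as the last step left them, time stands still between calls to the robot, and variables do not carry over. Pictures are saved under pics/ and viewed, at most 14 in all, crops included, and the job is handed in when it is done.

Besides the shell and the picture viewer there is one more tool, called as name(argument=value, ...) on one line, values as JSON. arm_command: Moves the arm, as the interface text tells. Its arguments: {"type":"object","properties":{"deltas":{"type":"array"},"claw":{"type":"number"},"newtons":{"type":"number"}},"required":["deltas"]}

```bash
ls; mkdir -p pics; python3 - <<'E'
from cell import env
import cv2,numpy as np
s=env.sense();print(s['time'],s['position'],np.round(s['ee_rot'],3).tolist(),s['opening'],env.tcp_to_grasp)
for n in('side','top','wrist'):
    c=env.camera_info(n);print(n,c['fx'],c['fy'],c['cx'],c['cy'],np.round(c['world_from_camera'],3).tolist())
a=env.snapshot('top');cv2.imwrite('pics/top.png',cv2.resize(a[:,:,::-1],(800,600),interpolation=cv2.INTER_CUBIC))
cv2.imwrite('pics/top_raw.png',a[:,:,::-1])
a=env.snapshot('side');cv2.imwrite('pics/side.png',a[:,:,::-1])
E
```

```text
pics
0.0 [0.25582789 0.57020763 0.40415729] [[-0.912, 0.409, -0.001], [0.409, 0.912, -0.001], [0.0, -0.001, -1.0]] 0.09519774995627836 0.1713
side 486.31184695439975 486.31184695439975 284.3932337460182 205.14343414371905 [[-0.988, -0.115, 0.106, 0.479], [-0.157, 0.695, -0.702, 0.842], [0.007, -0.71, -0.704, 0.895], [0.0, 0.0, 0.0, 1.0]]
top 421.8789347255046 421.8789347255046 279.9686217975546 209.02351590521158 [[-0.011, -0.999, 0.053, 0.546], [-1.0, 0.01, -0.018, 0.038], [0.017, -0.053, -0.998, 1.173], [0.0, 0.0, 0.0, 1.0]]
wrist 327.1369855406151 327.1369855406151 283.17746694710786 209.02671966207484 [[0.41, 0.884, 0.225, 0.193], [0.912, -0.396, -0.103, 0.598], [-0.002, 0.248, -0.969, 0.385], [0.0, 0.0, 0.0, 1.0]]
```

View pics/top.png

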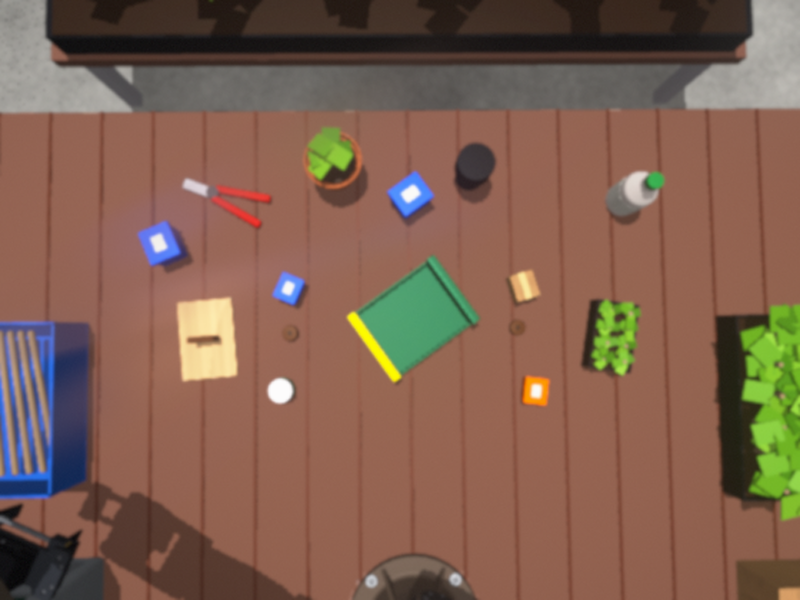

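View pics/side.png

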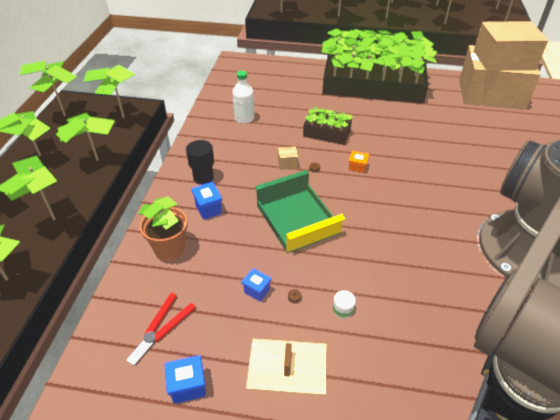

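```bash
cat > h.py <<'E'
from cell import env
import cv2,numpy as np
def rays(c,px,z):
    px=np.atleast_2d(px).astype(float);T=np.array(c['world_from_camera'])
    d=np.c_[(px[:,0]-c['cx'])/c['fx'],(px[:,1]-c['cy'])/c['fy'],np.ones(len(px))]@T[:3,:3].T
    return (T[:3,3]+d*((z-T[2,3])/d[:,2])[:,None])[:,:2]
def proj(c,P):
    T=np.linalg.inv(c['world_from_camera']);q=np.atleast_2d(P)@T[:3,:3].T+T[:3,3]
    return np.c_[q[:,0]/q[:,2]*c['fx']+c['cx'],q[:,1]/q[:,2]*c['fy']+c['cy']]
R={'blue':((100,120,60),(130,255,255)),'orange':((5,180,120),(18,255,255)),'yellow':((24,180,120),(34,255,255)),
 'white':((0,0,150),(179,70,255)),'wood':((10,50,120),(26,170,255)),'green':((60,120,40),(85,255,255)),'pellet':((0,60,0),(20,255,75))}
def blobs(img,col,c,z,box=None,amin=60):
    m=cv2.inRange(cv2.cvtColor(img,cv2.COLOR_RGB2HSV),*map(np.array,R[col]))
    if box: k=np.zeros_like(m);k[box[1]:box[3],box[0]:box[2]]=255;m&=k
    out=[]
    for q in cv2.findContours(m,cv2.RETR_EXTERNAL,cv2.CHAIN_APPROX_NONE)[0]:
        if cv2.contourArea(q)<amin: continue
        w=rays(c,q[:,0],z);r=cv2.minAreaRect((w*1000).astype(np.float32))
        print(col,'px',q[:,0].mean(0).round(1),'xy',np.round(r[0],1),'size',np.round(r[1],1),'ang',round(r[2],1))
        out.append((q,r))
    return out
E
python3 - <<'E'
from h import *
a=cv2.imread('pics/top_raw.png')[:,:,::-1].copy();c=env.camera_info('top')
f=.7
def b(*v): return [int(x*f) for x in v]
blobs(a,'blue',c,.045,b(260,260,320,320));blobs(a,'wood',c,.045,b(500,260,545,310));blobs(a,'wood',c,.005,b(165,285,250,395))
blobs(a,'orange',c,.04,b(510,365,560,415));blobs(a,'white',c,.04,b(255,370,305,410));blobs(a,'yellow',c,.064,b(330,290,420,400))
blobs(a,'green',c,.04,b(330,250,490,390))
blobs(a,'pellet',c,.014,b(275,320,305,345),20);blobs(a,'pellet',c,.014,b(505,315,530,337),20)
blobs(a,'pellet',c,.049,b(180,325,230,355),20)
E
```

```text
blue px [202.  201.9] xy [626.9 226.5] size [45.5 48.9] ang 63.4
wood px [365.1 199.1] xy [ 627.4 -213.2] size [61.2 58.3] ang 17.2
wood px [144.6 237.2] xy [534.5 391. ] size [157.8 113.1] ang 5.0
orange px [374.4 273.1] xy [ 431.1 -232.2] size [49.2 51.8] ang 82.8
white px [195.5 273. ] xy [437.7 245.1] size [45.1 47.7] ang 89.9
yellow px [261.3 242.5] xy [517.   68.8] size [150.4  17.8] ang 35.1
green px [298.8 215.6] xy [576.  -13.8] size [142.8 174.6] ang 35.0
```

arm_command(deltas=[-0.03,-0.01,0,0,0,0,-0.045,-0.015,0.007,0,0,0,-0.045,-0.015,0.007,0,0,0,-0.045,-0.015,0.007,0,0,0,-0.045,-0.015,0.007,0,0,0,-0.045,-0.015,0.007,0,0,0,-0.045,-0.015,0.007,0,0,0,-0.045,-0.015,0.007,0,0,0,-0.045,-0.015,0.007,0,0,0,-0.045,-0.015,0.007,0,0,0,-0.044,-0.017,0.007,0,0,2.4,0,0,0,0,0,0], claw=-0.5, newtons=20)

```text
time: 1.3
position: [0.6296, 0.2222, 0.333]
ee_rot: [[-0.892, 0.453, -0.001], [0.453, 0.892, -0.001], [0.0, -0.001, -1.0]]
force: [-1.0, 0.3, -0.7]
opening: 0.0716
grip_force: 0.0
```

```bash
cat >> h.py <<'E'
def st():
    s=env.sense();p=s['position'];r=s['ee_rot'];th=np.degrees(np.arctan2(r[1,1],r[0,1]))
    print('t',round(s['time'],2),'xy',np.round(p*1000,1),'graspz',round((p[2]-env.tcp_to_grasp)*1000,1),'yaw',round(th,2),'tilt',np.round(r[:2,2],4),'open',round(s['opening']*1000,1),'grip',round(s['grip_force'],1),'F',np.round(s['force'],1))
    return s
def to(x,y,z,th=None):  # grasp point target mm, yaw deg -> total shift in the tool axes now
    s=st();p=s['position']*1000;r=s['ee_rot'];d=np.array([x,y,z+env.tcp_to_grasp*1000])-p
    print('tool shift mm',np.round(r.T@d,1),end=' ')
    if th is not None:
        print('turn z deg',round(-((th-np.degrees(np.arctan2(r[1,1],r[0,1]))+90)%180-90),1))
E
python3 - <<'E'
from h import *
st();c=env.camera_info('wrist');a=env.snapshot('wrist');cv2.imwrite('pics/w1.png',a[:,:,::-1])
blobs(a,'blue',c,.045);print(proj(c,[[.627,.2265,.045]]))
E
```

```text
t 1.3 xy [629.6 222.2 333. ] graspz 161.7 yaw 63.09 tilt [-0.0009 -0.0009] open 71.6 grip 0.0 F [-1.   0.3 -0.7]
blue px [290.  204.4] xy [628.  228.5] size [43.7 53.1] ang 65.6
blue px [545.9 164.6] xy [693.1 422.5] size [36.  67.3] ang 74.8
[[287.00406442 204.55608636]]
```

View pics/w1.png

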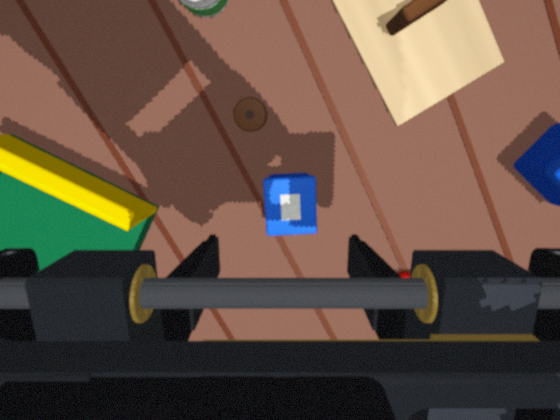

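```bash
python3 -c "
from h import *
to(629.5,227.5,24,64.5)"
```

```text
t 1.35 xy [628.  224.1 333.4] graspz 162.1 yaw 63.21 tilt [-0.0015 -0.0003] open 71.2 grip 0.0 F [-0.5  0.6 -0.1]
tool shift mm [  0.    3.9 138.1] turn z deg -1.3
```

arm_command(deltas=[0,0.004,0.03,0,0,-1.3,0,0,0.035,0,0,0,0,0,0.035,0,0,0,0,0,0.025,0,0,0,0,0,0.013,0,0,0,0,0,0,0,0,0,0,0,0,0,0,0])

```text
time: 2.05
position: [0.6284, 0.2305, 0.1978]
ee_rot: [[-0.905, 0.426, 0.001], [0.426, 0.905, 0.0], [-0.001, 0.001, -1.0]]
force: [0.3, -0.3, 0.5]
opening: 0.0714
grip_force: 0.0
```

arm_command(deltas=[0,0,0,0,0,0,0,0,0,0,0,0,0,0,0,0,0,0,0,0,0,0,0,0,0,0,0,0,0,0,0,0,-0.02,0,0,0,0,0,-0.04,0,0,0,0,0,-0.04,0,0,0,0,0,-0.03,0,0,0,0,0,0,0,0,0], claw=1, newtons=20)

```text
time: 3.05
position: [0.6287, 0.23, 0.3312]
ee_rot: [[-0.904, 0.427, 0.007], [0.427, 0.904, 0.002], [-0.005, 0.005, -1.0]]
force: [0.1, 0.0, -0.7]
opening: 0.0441
grip_force: 19.9
```

```bash
cat >> h.py <<'E'
C=np.array([569,-5.7]);YAW=125.
def cr(x,y=0):
    u=np.radians(YAW);return C+x*np.array([np.cos(u),np.sin(u)])+y*np.array([-np.sin(u),np.cos(u)])
E
python3 -c "
from h import *
print(cr(42));to(*cr(42),150,35)"
```

```text
[544.90978967  28.70438586]
t 3.05 xy [628.7 230.  331.2] graspz 159.9 yaw 64.73 tilt [0.0067 0.0018] open 44.1 grip 19.9 F [ 0.1  0.  -0.7]
tool shift mm [ -10.1 -217.9    9. ] turn z deg 29.7
```

arm_command(deltas=[-0.001,-0.02,0,0,0,0,-0.002,-0.04,0,0,0,0,-0.002,-0.045,0,0,0,0,-0.002,-0.045,0,0,0,0,-0.002,-0.045,0,0,0,0,-0.001,-0.023,0,0,0,0,0,0,0,0,0,7.5,0,0,0,0,0,7.5,0,0,0,0,0,7.5,0,0,0,0,0,7.2,0,0,0,0,0,0,0,0,0,0,0,0])

```text
time: 4.25
position: [0.5442, 0.0285, 0.3261]
ee_rot: [[-0.577, 0.817, -0.001], [0.817, 0.577, 0.0], [0.001, -0.001, -1.0]]
force: [0.2, -0.5, -0.9]
opening: 0.0438
grip_force: 19.9
```

```bash
python3 - <<'E'
from h import *
st();c=env.camera_info('wrist');a=env.snapshot('wrist')
blobs(a,'yellow',c,.064);
# predicted crate corners
I=[(x,y) for x in(83,-83) for y in(70,-70)]
for z,col in((5,(0,0,255)),(64,(255,0,255))):
    for x,y in I:
        q=proj(c,[[*(cr(x,y)/1000),z/1000]])[0];print(x,y,z,q.round(0));cv2.circle(a,tuple(int(v) for v in q),4,col[::-1],-1)
cv2.imwrite('pics/w2.png',a[:,:,::-1])
E
```

```text
t 4.25 xy [544.2  28.5 326.1] graspz 154.8 yaw 35.24 tilt [-0.001   0.0002] open 43.8 grip 19.9 F [ 0.2 -0.5 -0.9]
yellow px [286.5 155.3] xy [518.7  68.7] size [148.6  16.7] ang 35.2
83 70 5 [208. 157.]
83 -70 5 [361. 158.]
-83 70 5 [216. 318.]
-83 -70 5 [351. 318.]
83 70 64 [190. 165.]
83 -70 64 [379. 165.]
-83 70 64 [203. 357.]
-83 -70 64 [364. 357.]
```

View pics/w2.png

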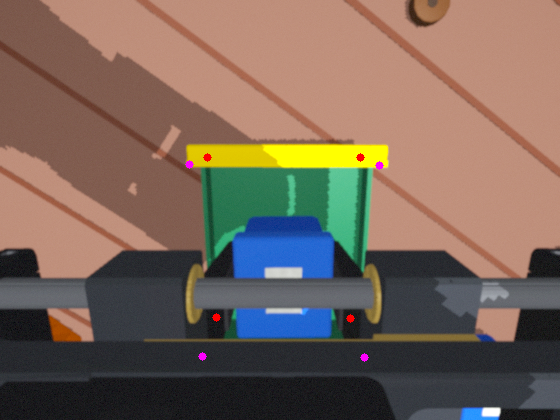

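```bash
sed -i 's/C=np.array.*/C=np.array([570,-5.8]);YAW=125.1/' h.py; python3 -c "
from h import *
to(*cr(42),32,35.1)"
```

```text
t 4.3 xy [544.3  28.5 326.2] graspz 154.9 yaw 35.23 tilt [-0.0008  0.0001] open 43.8 grip 19.9 F [ 1.2 -0.1 -1.9]
tool shift mm [ -0.9   1.4 122.9] turn z deg 0.1
```

arm_command(deltas=[-0.001,0.001,0.025,0,0,0,0,0,0.035,0,0,0,0,0,0.03,0,0,0,0,0,0.02,0,0,0,0,0,0.007,0,0,0,0,0,0.004,0,0,0,0,0,0,0,0,0,0,0,0,0,0,0])

```text
time: 5.1
position: [0.5459, 0.0283, 0.2066]
ee_rot: [[-0.574, 0.819, 0.001], [0.819, 0.574, -0.0], [-0.001, 0.001, -1.0]]
force: [-0.1, -0.1, -1.4]
opening: 0.0439
grip_force: 19.9
```

arm_command(deltas=[0,0,0.002,0,0,0,0,0,0.001,0,0,0,0,0,0,0,0,0,0,0,0,0,0,0])

```text
time: 5.5
position: [0.5457, 0.0283, 0.2029]
ee_rot: [[-0.574, 0.819, 0.0], [0.819, 0.574, 0.0], [-0.0, 0.0, -1.0]]
force: [0.0, 0.8, -0.5]
opening: 0.044
grip_force: 19.9
```

arm_command(deltas=[0,0,0,0,0,0,0,0,0,0,0,0,0,0,0,0,0,0,0,0,0,0,0,0,0,0,-0.02,0,0,0,0,0,-0.04,0,0,0,0,0,-0.04,0,0,0,0,0,-0.025,0,0,0], claw=-0.5)

```text
time: 6.3
position: [0.5457, 0.0283, 0.3304]
ee_rot: [[-0.574, 0.819, 0.002], [0.819, 0.574, -0.0], [-0.001, 0.002, -1.0]]
force: [0.2, -0.9, 0.1]
opening: 0.0713
grip_force: 0.0
```

arm_command(deltas=[-0.03,-0.008,0,0,0,0,-0.045,-0.013,0,0,0,0,-0.045,-0.013,0,0,0,0,-0.045,-0.013,0,0,0,0,-0.045,-0.013,0,0,0,0,-0.034,-0.012,0,0,0,0,0,0,0,0,0,0,0,0,0,0,0,0])

```text
time: 7.1
position: [0.6266, -0.2134, 0.3272]
ee_rot: [[-0.573, 0.82, -0.001], [0.82, 0.573, 0.001], [0.001, -0.0, -1.0]]
force: [1.0, 0.3, 0.3]
opening: 0.0712
grip_force: 0.0
```

```bash
python3 - <<'E'
from h import *
st();c=env.camera_info('wrist');a=env.snapshot('wrist');cv2.imwrite('pics/w3.png',a[:,:,::-1])
blobs(a,'wood',c,.045)
E
```

```text
t 7.1 xy [ 626.6 -213.4  327.2] graspz 155.9 yaw 34.95 tilt [-0.0008  0.0006] open 71.2 grip 0.0 F [1.  0.3 0.3]
wood px [289.3 339.1] xy [ 700.4 -309. ] size [163.3   4.2] ang 34.9
wood px [482.3 337. ] xy [ 845.9 -206. ] size [96.2  4.2] ang 34.9
wood px [426.9 293.3] xy [ 773.9 -203.1] size [20.7 58.1] ang 46.4
wood px [139.5 293.3] xy [ 566.3 -348.2] size [20.6 58.1] ang 24.9
wood px [284.7 212.4] xy [ 629.  -213.4] size [53.6 54.2] ang 16.4
wood px [61.  91.6] xy [ 434.4 -233.1] size [17.4 23. ] ang 83.0
wood px [477.9  53. ] xy [675.7 -29.3] size [39.4 55.5] ang 12.3
```

View pics/w3.png

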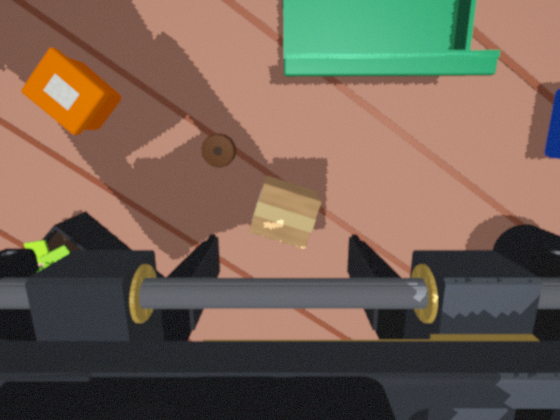

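```bash
python3 -c "
from h import *
to(629.5,-215,26,16.4)"
```

```text
t 7.15 xy [ 626.6 -212.5  327.4] graspz 156.1 yaw 35.02 tilt [-0.0008  0.0006] open 71.1 grip 0.0 F [-0.5 -0.8 -0.4]
tool shift mm [ -3.9   1.  130.1] turn z deg 18.6
```

arm_command(deltas=[-0.003,0.001,0,0,0,6.2,0,0,0,0,0,6.2,0,0,0,0,0,6.2,0,0,0.02,0,0,0,0,0,0.035,0,0,0,0,0,0.035,0,0,0,0,0,0.03,0,0,0,0,0,0.01,0,0,0,0,0,0,0,0,0,0,0,0,0,0,0])

```text
time: 8.15
position: [0.6298, -0.2143, 0.1991]
ee_rot: [[-0.284, 0.959, 0.001], [0.959, 0.284, -0.001], [-0.001, 0.001, -1.0]]
force: [-0.2, 0.6, 1.3]
opening: 0.0716
grip_force: 0.0
```

arm_command(deltas=[0,0,0,0,0,0,0,0,0,0,0,0,0,0,0,0,0,0,0,0,0,0,0,0,0,0,0,0,0,0,0,0,-0.02,0,0,0,0,0,-0.04,0,0,0,0,0,-0.04,0,0,0,0,0,-0.03,0,0,0,0,0,0,0,0,0], claw=1)

```text
time: 9.15
position: [0.6297, -0.2149, 0.3321]
ee_rot: [[-0.283, 0.959, 0.006], [0.959, 0.283, -0.003], [-0.004, 0.005, -1.0]]
force: [0.2, 0.1, -0.7]
opening: 0.0503
grip_force: 20.0
```

```bash
python3 -c "
from h import *
to(*cr(-42),155,35.1)"
```

```text
t 9.15 xy [ 629.7 -214.9  332.1] graspz 160.8 yaw 16.43 tilt [ 0.0062 -0.0027] open 50.3 grip 20.0 F [ 0.2  0.1 -0.7]
tool shift mm [177.7  15.3   5.2] turn z deg -18.7
```

arm_command(deltas=[0.02,0.002,0,0,0,0,0.04,0.003,0,0,0,0,0.04,0.003,0,0,0,0,0.04,0.004,0,0,0,0,0.037,0.003,0,0,0,0,0,0,0,0,0,-6.2,0,0,0,0,0,-6.2,0,0,0,0,0,-6.3,0,0,0,0,0,0,0,0,0,0,0,0])

```text
time: 10.15
position: [0.5934, -0.0402, 0.3267]
ee_rot: [[-0.573, 0.82, -0.002], [0.82, 0.573, 0.0], [0.001, -0.001, -1.0]]
force: [1.1, 0.2, -1.1]
opening: 0.05
grip_force: 20.0
```

```bash
python3 - <<'E'
from h import *
c=env.camera_info('wrist');a=env.snapshot('wrist');cv2.imwrite('pics/w4.png',a[:,:,::-1])
blobs(a,'yellow',c,.064);b=blobs(a,'blue',c,.050,(150,60,420,240));to(*cr(-42),33,35.1)
print(C,'blue target',cr(42))
E
```

```text
yellow px [285.7  35.5] xy [521.6  64.6] size [148.4  25.9] ang 34.9
blue px [283.9 108. ] xy [546.9  26.4] size [44.1 49.7] ang 35.5
t 10.2 xy [593.4 -40.4 326.9] graspz 155.6 yaw 34.97 tilt [-0.0014  0.0004] open 49.7 grip 20.0 F [-0.2  0.  -0.8]
tool shift mm [ -0.4   0.8 122.6] turn z deg -0.1
[570.   -5.8] blue target [545.84977941  28.56228813]
```

View pics/w4.png

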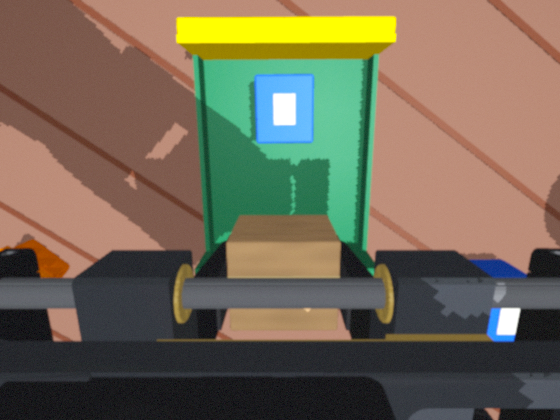

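arm_command(deltas=[0,0.001,0.025,0,0,0,0,0,0.035,0,0,0,0,0,0.03,0,0,0,0,0,0.02,0,0,0,0,0,0.007,0,0,0,0,0,0.004,0,0,0,0,0,0.001,0,0,0,0,0,0,0,0,0,0,0,0,0,0,0])

```text
time: 11.1
position: [0.5947, -0.0402, 0.2067]
ee_rot: [[-0.575, 0.818, 0.002], [0.818, 0.575, -0.0], [-0.001, 0.001, -1.0]]
force: [-0.3, -0.3, -1.5]
opening: 0.0502
grip_force: 20.0
```

arm_command(deltas=[0,0,0.002,0,0,0,0,0,0,0,0,0,0,0,0,0,0,0])

```text
time: 11.4
position: [0.5945, -0.0402, 0.2038]
ee_rot: [[-0.575, 0.818, 0.0], [0.818, 0.575, 0.0], [-0.0, 0.0, -1.0]]
force: [0.4, -0.4, -0.4]
opening: 0.05
grip_force: 20.0
```

arm_command(deltas=[0,0,0,0,0,0,0,0,0,0,0,0,0,0,0,0,0,0,0,0,0,0,0,0,0,0,-0.02,0,0,0,0,0,-0.04,0,0,0,0,0,-0.04,0,0,0,0,0,-0.03,0,0,0], claw=-0.5)

```text
time: 12.2
position: [0.5945, -0.0402, 0.3361]
ee_rot: [[-0.575, 0.818, 0.002], [0.818, 0.575, -0.0], [-0.001, 0.001, -1.0]]
force: [-1.0, 0.5, 0.1]
opening: 0.0715
grip_force: 0.0
```

arm_command(deltas=[0.02,0.01,0,0,0,0,0.04,0.02,0,0,0,0,0.04,0.021,0,0,0,0,0.04,0.021,0,0,0,0,0.04,0.021,0,0,0,0,0.04,0.021,0,0,0,0,0.04,0.021,0,0,0,0,0.04,0.021,0,0,0,0,0.04,0.021,0,0,0,0,0.04,0.021,0,0,0,0,0.007,0,0,0,0,0,0,0,0,0,0,0], claw=-0.4)

```text
time: 13.4
position: [0.5329, 0.3913, 0.3334]
ee_rot: [[-0.577, 0.816, -0.0], [0.816, 0.577, -0.0], [0.0, -0.001, -1.0]]
force: [0.1, -0.4, -0.5]
opening: 0.0668
grip_force: 0.0
```

arm_command(deltas=[0,0,0,0,0,7.5,0,0,0,0,0,7.5,0,0,0,0,0,7.5,0,0,0,0,0,7.5,0,0,0,0,0,0,0,0,0,0,0,0])

```text
time: 14.0
position: [0.5342, 0.3891, 0.3339]
ee_rot: [[-0.092, 0.996, 0.0], [0.996, 0.092, -0.0], [-0.0, -0.0, -1.0]]
force: [-0.9, -0.8, -0.2]
opening: 0.0668
grip_force: 0.0
```

```bash
python3 - <<'E'
from h import *
st();c=env.camera_info('wrist');a=env.snapshot('wrist');cv2.imwrite('pics/w5.png',a[:,:,::-1])
blobs(a,'wood',c,.005,amin=800)
E
```

```text
t 14.0 xy [534.2 389.1 333.9] graspz 162.6 yaw 5.28 tilt [ 0.     -0.0001] open 66.8 grip 0.0 F [-0.9 -0.8 -0.2]
wood px [287.  192.2] xy [537.  391.7] size [155.4 111.2] ang 4.3
```

View pics/w5.png

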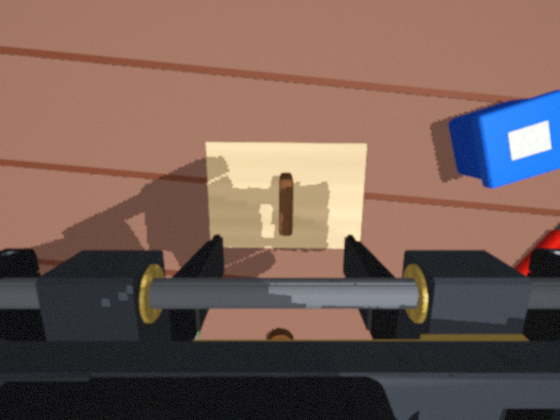

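```bash
python3 -c "
from h import *
c=env.camera_info('wrist');print(rays(c,[[286,183],[286,236],[286,195]],.049)*1000)
to(537,391,31,4.3)"
```

```text
[[534.47043854 412.67944121]
 [538.77491926 367.02113163]
 [535.41411167 402.66975069]]
t 14.05 xy [534.1 389.4 333.8] graspz 162.5 yaw 5.28 tilt [-0. -0.] open 66.4 grip 0.0 F [-0.  -0.2  0.4]
tool shift mm [  1.3   3.1 131.5] turn z deg 1.0
```

arm_command(deltas=[0.001,0.0025,0.02,0,0,1.0,0,0,0.035,0,0,0,0,0,0.035,0,0,0,0,0,0.025,0,0,0,0,0,0.012,0,0,0,0,0,0.003,0,0,0,0,0,0,0,0,0,0,0,0,0,0,0])

```text
time: 14.85
position: [0.5364, 0.3916, 0.2052]
ee_rot: [[-0.072, 0.997, 0.002], [0.997, 0.072, 0.001], [0.001, 0.002, -1.0]]
force: [-0.8, 0.2, -0.1]
opening: 0.0665
grip_force: 0.0
```

arm_command(deltas=[0,0,0,0,0,0,0,0,0,0,0,0,0,0,0,0,0,0,0,0,0,0,0,0,0,0,0,0,0,0,0,0,0,0,0,0,0,0,0,0,0,0,0,0,-0.02,0,0,0,0,0,-0.04,0,0,0,0,0,-0.04,0,0,0,0,0,-0.03,0,0,0,0,0,0,0,0,0], claw=1, newtons=35)

```text
time: 16.05
position: [0.5364, 0.3917, 0.3382]
ee_rot: [[-0.072, 0.997, 0.006], [0.997, 0.072, 0.004], [0.003, 0.006, -1.0]]
force: [0.9, 0.1, -1.6]
opening: 0.0122
grip_force: 35.0
```

```bash
python3 -c "
from h import *
to(*cr(0),160,YAW)"
```

```text
t 16.05 xy [536.4 391.7 338.2] graspz 166.9 yaw 4.14 tilt [0.006  0.0036] open 12.2 grip 35.0 F [ 0.9  0.1 -1.6]
tool shift mm [-398.9    4.8    5.7] turn z deg 59.0
```

arm_command(deltas=[-0.02,0,0,0,0,0,-0.04,0,0,0,0,0,-0.045,0.001,0,0,0,0,-0.045,0.001,0,0,0,0,-0.045,0.001,0,0,0,0,-0.045,0.001,0,0,0,0,-0.045,0.001,0,0,0,0,-0.045,0,0,0,0,0,-0.04,0,0,0,0,0,-0.029,0,0,0,0,0,0,0,0,0,0,5,0,0,0,0,0,7])

```text
time: 17.25
position: [0.5692, -0.008, 0.3321]
ee_rot: [[0.143, 0.99, -0.003], [0.99, -0.143, 0.0], [-0.0, -0.003, -1.0]]
force: [-0.5, 0.7, -1.5]
opening: 0.0121
grip_force: 35.0
```

arm_command(deltas=[0,0,0,0,0,8,0,0,0,0,0,8,0,0,0,0,0,8,0,0,0,0,0,8,0,0,0,0,0,8,0,0,0,0,0,7,0,0,0,0,0,0,0,0,0,0,0,0,0,0,0,0,0,0])

```text
time: 18.15
position: [0.5697, -0.0064, 0.3332]
ee_rot: [[0.816, 0.578, -0.001], [0.578, -0.816, 0.0], [-0.001, -0.001, -1.0]]
force: [0.3, -0.3, -1.2]
opening: 0.0117
grip_force: 35.0
```

```bash
python3 - <<'E'
from h import *
to(*cr(0),95,YAW);c=env.camera_info('wrist');a=env.snapshot('wrist');cv2.imwrite('pics/w6.png',a[:,:,::-1])
blobs(a,'wood',c,.133,(80,60,500,250),amin=800)
a=env.snapshot('side');cv2.imwrite('pics/s6.png',cv2.resize(a[100:340,160:480,::-1],(800,600)))
E
```

```text
t 18.15 xy [569.7  -6.4 333.2] graspz 161.9 yaw -54.72 tilt [-0.0009  0.0002] open 11.7 grip 35.0 F [ 0.3 -0.3 -1.2]
tool shift mm [ 0.6 -0.2 66.9] turn z deg 0.2
wood px [276.8 179.6] xy [599.5  15.2] size [ 76.3 149.3] ang 35.2
```

View pics/w6.png

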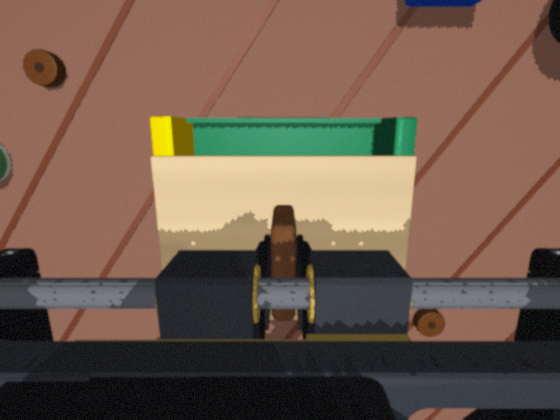

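View pics/s6.png

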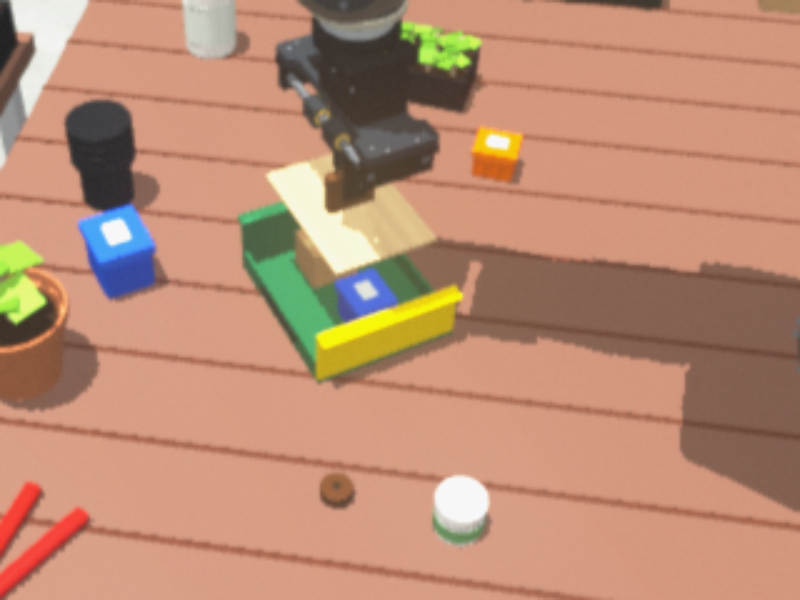

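arm_command(deltas=[0.0005,0,0.02,0,0,0,0,0,0.025,0,0,0,0,0,0.015,0,0,0,0,0,0.008,0,0,0,0,0,0.005,0,0,0,0,0,0.002,0,0,0,0,0,0,0,0,0,0,0,0,0,0,0])

```text
time: 19.05
position: [0.5702, -0.0057, 0.2601]
ee_rot: [[0.817, 0.576, 0.001], [0.576, -0.817, -0.0], [0.001, 0.001, -1.0]]
force: [-3.5, 0.7, 8.8]
opening: 0.0117
grip_force: 35.0
```

arm_command(deltas=[0,0,0,0,0,0,0,0,0,0,0,0])

```text
time: 19.25
position: [0.5702, -0.0058, 0.2601]
ee_rot: [[0.817, 0.576, 0.001], [0.576, -0.817, -0.0], [0.001, 0.001, -1.0]]
force: [-4.1, 0.5, 7.8]
opening: 0.0116
grip_force: 35.0
```

```bash
python3 - <<'E'
from h import *
st();print(env.sense()['wrist_torque'])
c=env.camera_info('wrist');a=env.snapshot('wrist');b=env.snapshot('side')
cv2.imwrite('pics/s7.png',np.vstack([a[60:340,100:480,::-1],cv2.resize(b[140:280,210:400,::-1],(380,280),interpolation=cv2.INTER_CUBIC)]))
E
```

```text
t 19.25 xy [570.2  -5.8 260.1] graspz 88.8 yaw -54.83 tilt [ 0.001  -0.0001] open 11.6 grip 35.0 F [-4.1  0.5  7.8]
[-0.0199832   0.95891663 -0.01563937]
```

View pics/s7.png

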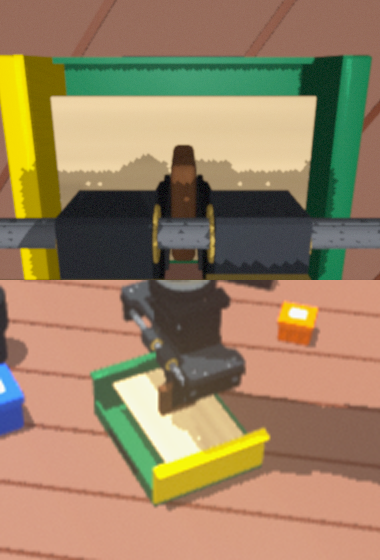

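```bash
python3 - <<'E'
from h import *
c=env.camera_info('wrist');s=env.sense();T=np.array(c['world_from_camera'])
for w in(263,266):
  d=c['fx']*150/w;q=T[:3,:3]@(np.array([(284-c['cx'])/c['fx'],(156-c['cy'])/c['fy'],1])*d)+T[:3,3]
  print(d,'in tool',(s['ee_rot'].T@(q-s['position'])*1000).round(1))
for zt in(195,200,205):
  P=s['position']+s['ee_rot']@np.array([.052,0,zt/1000]);print(zt,proj(c,P[None]))
E
```

```text
186.58002977601623 in tool [-16667.8    721.2 188291.5]
184.4757437259108 in tool [-16479.1    713.1 186168.1]
195 [[282.60261881 158.88296614]]
200 [[282.60571576 157.98606865]]
205 [[282.60864961 157.13640478]]
```

```bash
python3 - <<'E'
from h import *
c=env.camera_info('wrist');s=env.sense();T=np.array(c['world_from_camera'])
for w in(263,266,269):
  d=c['fx']*.150/w;q=T[:3,:3]@(np.array([(284-c['cx'])/c['fx'],(156-c['cy'])/c['fy'],1])*d)+T[:3,3]
  print(d,'in tool',(s['ee_rot'].T@(q-s['position'])*1000).round(1))
E
```

```text
0.1865800297760162 in tool [ 52.4   0.8 207.7]
0.18447574372591077 in tool [ 52.6   0.8 205.6]
0.1824183934241348 in tool [ 52.8   0.8 203.5]
```

arm_command(deltas=[0,0,-0.001,0,0,0,0,0,-0.001,0,0,0,0,0,0,0,0,0,0,0,0,0,0,0])

```text
time: 19.75
position: [0.5703, -0.0058, 0.2608]
ee_rot: [[0.818, 0.576, 0.0], [0.576, -0.818, 0.0], [0.0, 0.0, -1.0]]
force: [0.4, -0.2, -1.9]
opening: 0.0118
grip_force: 35.0
```

arm_command(deltas=[0,0,0,0,0,0,0,0,0,0,0,0,0,0,0,0,0,0,0,0,0,0,0,0,0,0,0,0,0,0,0,0,-0.01,0,0,0,0,0,-0.03,0,0,0,0,0,-0.04,0,0,0,0,0,-0.03,0,0,0,0,0,0,0,0,0], claw=0.1, newtons=20)

```text
time: 20.75
position: [0.5705, -0.0058, 0.3755]
ee_rot: [[0.818, 0.576, 0.007], [0.576, -0.818, -0.001], [0.006, 0.005, -1.0]]
force: [-0.4, 0.4, -0.8]
opening: 0.0427
grip_force: 0.0
```

```bash
python3 - <<'E'
from h import *
st();c=env.camera_info('wrist');a=env.snapshot('wrist');b=env.snapshot('side')
blobs(a,'wood',c,.055,(120,90,450,290),amin=800)
print(rays(c,[[0,0]],.05)[0],proj(c,[[*(cr(x,y)/1000),.055] for x,y in((75,52),(75,-52),(-75,52),(-75,-52))]).round(0).tolist())
cv2.imwrite('pics/s8.png',np.vstack([a[60:340,100:480,::-1],cv2.resize(b[140:280,210:400,::-1],(380,280),interpolation=cv2.INTER_CUBIC)]))
E
```

```text
t 20.75 xy [570.5  -5.8 375.5] graspz 204.2 yaw -54.86 tilt [ 0.0073 -0.0008] open 42.7 grip 0.0 F [-0.4  0.4 -0.8]
wood px [281.3 201. ] xy [571.3  -5.5] size [104.4 151.8] ang 35.1
[0.57721841 0.28333468] [[204.0, 255.0], [198.0, 148.0], [357.0, 255.0], [363.0, 148.0]]
```

View pics/s8.png

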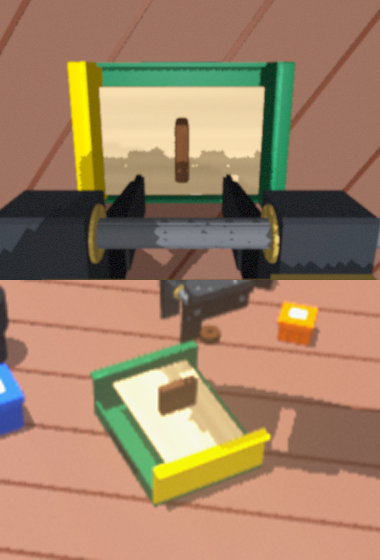

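arm_command(deltas=[-0.02,0.008,0,0,0,0,-0.04,0.018,0.008,0,0,0,-0.044,0.019,0.009,0,0,0,-0.044,0.019,0.009,0,0,0,-0.044,0.019,0.009,0,0,0,-0.034,0.014,0.008,0,0,0,-0.018,0.008,0,0,0,0,0,0,0,0,0,-6,0,0,0,0,0,-8,0,0,0,0,0,-8,0,0,0,0,0,-8,0,0,0,0,0,-8], claw=-0.5)

```text
time: 22.05
position: [0.4309, -0.232, 0.3267]
ee_rot: [[0.285, 0.959, -0.002], [0.959, -0.285, 0.001], [0.001, -0.002, -1.0]]
force: [-0.2, -0.1, 0.5]
opening: 0.0712
grip_force: 0.0
```

arm_command(deltas=[0,0,0,0,0,-7,0,0,0,0,0,-3,0,0,0,0,0,0,0,0,0,0,0,0])

```text
time: 22.45
position: [0.4311, -0.2321, 0.3271]
ee_rot: [[0.121, 0.993, -0.001], [0.993, -0.121, 0.001], [0.001, -0.001, -1.0]]
force: [0.9, -0.3, -0.9]
opening: 0.0713
grip_force: 0.0
```

```bash
python3 - <<'E'
from h import *
st();c=env.camera_info('wrist');a=env.snapshot('wrist');cv2.imwrite('pics/w9.png',a[:,:,::-1])
blobs(a,'orange',c,.04,amin=200)
E
```

```text
t 22.45 xy [ 431.1 -232.1  327.1] graspz 155.8 yaw -6.97 tilt [-0.0011  0.0009] open 71.3 grip 0.0 F [ 0.9 -0.3 -0.9]
orange px [284.8 203.8] xy [ 432.2 -232.7] size [47.1 49.9] ang 83.0
```

View pics/w9.png

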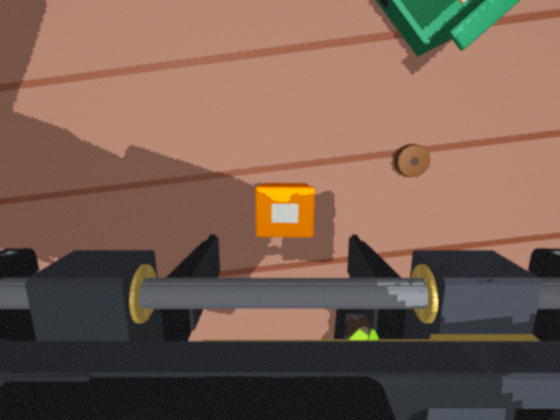

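arm_command(deltas=[-0.001,0.001,0.02,0,0,0,0,0,0.035,0,0,0,0,0,0.035,0,0,0,0,0,0.03,0,0,0,0,0,0.011,0,0,0,0,0,0,0,0,0,0,0,0,0,0,0,0,0,0,0,0,0])

```text
time: 23.3
position: [0.4323, -0.2333, 0.198]
ee_rot: [[0.12, 0.993, 0.002], [0.993, -0.12, -0.001], [-0.001, 0.002, -1.0]]
force: [-0.2, 0.4, 0.1]
opening: 0.0715
grip_force: 0.0
```

arm_command(deltas=[0,0,0,0,0,0,0,0,0,0,0,0,0,0,0,0,0,0,0,0,0,0,0,0,0,0,0,0,0,0,0,0,-0.02,0,0,0,0,0,-0.04,0,0,0,0,0,-0.045,0,0,0,0,0,-0.045,0,0,0,0,0,-0.02,0,0,0,0,0,0,0,0,0], claw=1)

```text
time: 24.4
position: [0.432, -0.2332, 0.3693]
ee_rot: [[0.119, 0.993, 0.004], [0.993, -0.119, -0.003], [-0.002, 0.005, -1.0]]
force: [0.7, -0.7, -1.6]
opening: 0.0497
grip_force: 20.0
```

```bash
python3 -c "
from h import *
to(*cr(42),190,35.1)"
```

```text
t 24.4 xy [ 432.  -233.2  369.3] graspz 198.0 yaw -6.86 tilt [ 0.0042 -0.003 ] open 49.7 grip 20.0 F [ 0.7 -0.7 -1.6]
tool shift mm [273.5  81.7   7.7] turn z deg -42.0
```

arm_command(deltas=[0.02,0.006,0,0,0,0,0.04,0.012,0,0,0,0,0.045,0.013,0,0,0,0,0.045,0.013,0,0,0,0,0.045,0.013,0,0,0,0,0.045,0.013,0,0,0,0,0.0335,0.0117,0,0,0,-5,0,0,0,0,0,-8,0,0,0,0,0,-8,0,0,0,0,0,-8,0,0,0,0,0,-8,0,0,0,0,0,-5])

```text
time: 25.6
position: [0.5457, 0.0286, 0.3649]
ee_rot: [[-0.58, 0.815, -0.003], [0.815, 0.58, 0.0], [0.002, -0.002, -1.0]]
force: [-0.4, -0.4, -1.2]
opening: 0.0501
grip_force: 20.0
```

arm_command(deltas=[0,0,0,0,0,0,0,0,0,0,0,0])

```text
time: 25.8
position: [0.5458, 0.0285, 0.3656]
ee_rot: [[-0.573, 0.819, -0.002], [0.819, 0.573, 0.0], [0.001, -0.001, -1.0]]
force: [-0.8, 0.1, -1.2]
opening: 0.0498
grip_force: 20.0
```

```bash
python3 - <<'E'
from h import *
to(*cr(42),82,35.1)
c=env.camera_info('wrist');a=env.snapshot('wrist')
blobs(a,'yellow',c,.064)
E
```

```text
t 25.8 xy [545.8  28.5 365.6] graspz 194.3 yaw 34.97 tilt [-0.0017  0.0002] open 49.8 grip 20.0 F [-0.8  0.1 -1.2]
tool shift mm [-1.000e-01  2.000e-01  1.123e+02] turn z deg -0.1
yellow px [284.7 150.5] xy [518.5  69. ] size [148.2  17.5] ang 34.6
```

arm_command(deltas=[0,0,0.025,0,0,0,0,0,0.035,0,0,0,0,0,0.025,0,0,0,0,0,0.012,0,0,0,0,0,0.008,0,0,0,0,0,0.004,0,0,0,0,0,0,0,0,0,0,0,0,0,0,0])

```text
time: 26.65
position: [0.546, 0.0286, 0.2585]
ee_rot: [[-0.575, 0.818, 0.001], [0.818, 0.575, -0.0], [-0.001, 0.001, -1.0]]
force: [-0.1, 0.1, -0.9]
opening: 0.0497
grip_force: 20.0
```

Grasp height 87; go down in small steps.

arm_command(deltas=[0,0,0.001,0,0,0,0,0,0.001,0,0,0,0,0,0.001,0,0,0,0,0,0,0,0,0,0,0,0,0,0,0])

```text
time: 27.15
position: [0.5459, 0.0286, 0.2547]
ee_rot: [[-0.575, 0.818, 0.0], [0.818, 0.575, 0.0], [0.0, 0.0, -1.0]]
force: [0.6, 0.5, -0.9]
opening: 0.0499
grip_force: 20.0
```

arm_command(deltas=[0,0,0.001,0,0,0,0,0,0.001,0,0,0,0,0,0,0,0,0,0,0,0,0,0,0])

```text
time: 27.55
position: [0.5459, 0.0286, 0.2527]
ee_rot: [[-0.575, 0.818, -0.0], [0.818, 0.575, 0.0], [0.0, 0.0, -1.0]]
force: [-0.1, -0.3, -1.2]
opening: 0.05
grip_force: 20.0
```

arm_command(deltas=[0,0,0.001,0,0,0,0,0,0,0,0,0,0,0,0,0,0,0])

```text
time: 27.85
position: [0.5459, 0.0286, 0.2521]
ee_rot: [[-0.576, 0.818, 0.0], [0.818, 0.576, 0.0], [-0.0, 0.0, -1.0]]
force: [-1.3, -0.3, 6.7]
opening: 0.05
grip_force: 20.0
```

arm_command(deltas=[0,0,-0.0005,0,0,0,0,0,0,0,0,0])

```text
time: 28.05
position: [0.5459, 0.0286, 0.2521]
ee_rot: [[-0.575, 0.818, -0.0], [0.818, 0.575, 0.0], [0.0, 0.0, -1.0]]
force: [0.6, 0.6, -1.0]
opening: 0.05
grip_force: 20.0
```

arm_command(deltas=[0,0,0,0,0,0,0,0,0,0,0,0,0,0,0,0,0,0,0,0,0,0,0,0,0,0,-0.015,0,0,0,0,0,-0.03,0,0,0,0,0,-0.04,0,0,0,0,0,-0.03,0,0,0,0,0,0,0,0,0], claw=-0.5)

```text
time: 28.95
position: [0.5461, 0.0286, 0.371]
ee_rot: [[-0.576, 0.818, 0.007], [0.818, 0.576, -0.0], [-0.004, 0.005, -1.0]]
force: [-0.2, -0.2, 0.5]
opening: 0.0715
grip_force: 0.0
```

arm_command(deltas=[0.02,0.003,0,0,0,0,0.04,0.006,0.005,0,0,0,0.045,0.007,0.01,0,0,0,0.045,0.007,0.01,0,0,0,0.045,0.007,0.01,0,0,0,0.044,0.006,0,0,0,0,0,0,0,0,0,0,0,0,0,0,0,0])

```text
time: 29.75
position: [0.4373, 0.2453, 0.3317]
ee_rot: [[-0.577, 0.816, -0.001], [0.816, 0.577, -0.0], [0.0, -0.001, -1.0]]
force: [1.0, -0.2, 1.2]
opening: 0.0709
grip_force: 0.0
```

```bash
python3 - <<'E'
from h import *
s=st();c=env.camera_info('wrist');a=env.snapshot('wrist');b=env.snapshot('top')
blobs(a,'white',c,.04,(150,100,420,260),200)
r=blobs(b,'orange',env.camera_info('top'),.095,(220,160,350,300),30)
print('orange target',cr(42))
cv2.imwrite('pics/w10.png',np.hstack([a[60:340,150:420,::-1],cv2.resize(b[170:280,230:340,::-1],(280,280),interpolation=cv2.INTER_CUBIC)]))
E
```

```text
t 29.75 xy [437.3 245.3 331.7] graspz 160.4 yaw 35.27 tilt [-0.0006 -0.0003] open 70.9 grip 0.0 F [ 1.  -0.2  1.2]
white px [283.8 208.8] xy [438.4 244.7] size [43.2 44.4] ang 35.3
orange target [545.84977941  28.56228813]
```

View pics/w10.png

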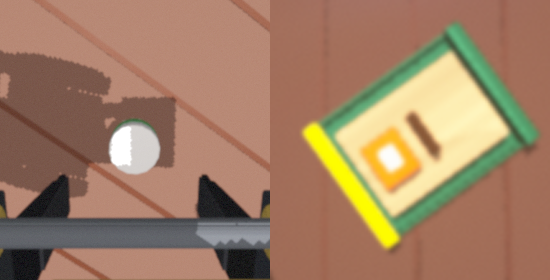

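arm_command(deltas=[-0.001,0.001,0.02,0,0,0,0,0,0.035,0,0,0,0,0,0.035,0,0,0,0,0,0.03,0,0,0,0,0,0.014,0,0,0,0,0,0,0,0,0,0,0,0,0,0,0,0,0,0,0,0,0])

```text
time: 30.65
position: [0.4396, 0.2441, 0.1992]
ee_rot: [[-0.575, 0.818, 0.002], [0.818, 0.575, 0.001], [-0.0, 0.002, -1.0]]
force: [0.5, -0.3, -0.2]
opening: 0.0716
grip_force: 0.0
```

arm_command(deltas=[0,0,0,0,0,0,0,0,0,0,0,0,0,0,0,0,0,0,0,0,0,0,0,0,0,0,0,0,0,0,0,0,-0.02,0,0,0,0,0,-0.04,0,0,0,0,0,-0.045,0,0,0,0,0,-0.045,0,0,0,0,0,-0.045,0,0,0,0,0,0,0,0,0], claw=1)

```text
time: 31.75
position: [0.4393, 0.2447, 0.3983]
ee_rot: [[-0.576, 0.818, 0.008], [0.818, 0.576, 0.003], [-0.002, 0.009, -1.0]]
force: [0.1, 0.4, -2.1]
opening: 0.0437
grip_force: 20.0
```

```bash
python3 -c "
from h import *
to(*cr(-42),210,35.1)"
```

```text
t 31.75 xy [439.3 244.7 398.3] graspz 227.0 yaw 35.15 tilt [0.0083 0.0034] open 43.7 grip 20.0 F [ 0.1  0.4 -2.1]
tool shift mm [-322.   -37.5   17.4] turn z deg 0.0
```

arm_command(deltas=[-0.02,-0.003,0,0,0,0,-0.04,-0.005,0,0,0,0,-0.045,-0.005,0,0,0,0,-0.045,-0.005,0,0,0,0,-0.045,-0.005,0,0,0,0,-0.045,-0.005,0,0,0,0,-0.045,-0.005,0,0,0,0,-0.025,-0.003,0,0,0,0,-0.012,-0.0015,0,0,0,0,0,0,0,0,0,0,0,0,0,0,0,0])

```text
time: 32.85
position: [0.5933, -0.0395, 0.3927]
ee_rot: [[-0.576, 0.818, -0.001], [0.818, 0.576, 0.001], [0.001, -0.001, -1.0]]
force: [0.4, 0.6, -1.3]
opening: 0.0439
grip_force: 20.0
```

```bash
python3 - <<'E'
from h import *
to(*cr(-42),83,35.1)
c=env.camera_info('wrist');a=env.snapshot('wrist');blobs(a,'orange',c,.095,(150,0,420,250),200)
E
```

```text
t 32.85 xy [593.3 -39.5 392.7] graspz 221.4 yaw 35.16 tilt [-0.0013  0.0005] open 43.9 grip 20.0 F [ 0.4  0.6 -1.3]
tool shift mm [ -1.2   0.4 138.4] turn z deg 0.1
```

arm_command(deltas=[-0.001,0,0.025,0,0,0,0,0,0.04,0,0,0,0,0,0.035,0,0,0,0,0,0.02,0,0,0,0,0,0.009,0,0,0,0,0,0.004,0,0,0,0,0,0.001,0,0,0,0,0,0,0,0,0,0,0,0,0,0,0])

```text
time: 33.8
position: [0.5945, -0.0412, 0.2602]
ee_rot: [[-0.576, 0.818, 0.002], [0.818, 0.576, -0.0], [-0.001, 0.001, -1.0]]
force: [-0.5, -1.0, -1.3]
opening: 0.0438
grip_force: 20.0
```

arm_command(deltas=[0,0,0.001,0,0,0,0,0,0.001,0,0,0,0,0,0.001,0,0,0,0,0,0,0,0,0,0,0,0,0,0,0])

```text
time: 34.3
position: [0.5944, -0.0413, 0.2562]
ee_rot: [[-0.575, 0.818, -0.0], [0.818, 0.575, 0.0], [0.0, 0.0, -1.0]]
force: [-0.5, -0.0, -1.1]
opening: 0.0438
grip_force: 20.0
```

arm_command(deltas=[0,0,0.001,0,0,0,0,0,0,0,0,0,0,0,0,0,0,0])

```text
time: 34.6
position: [0.5944, -0.0412, 0.2552]
ee_rot: [[-0.575, 0.818, -0.0], [0.818, 0.575, 0.0], [0.0, 0.0, -1.0]]
force: [-0.2, 0.6, -1.8]
opening: 0.0433
grip_force: 20.0
```

arm_command(deltas=[0,0,0.001,0,0,0,0,0,0,0,0,0,0,0,0,0,0,0])

```text
time: 34.9
position: [0.5943, -0.0412, 0.2542]
ee_rot: [[-0.576, 0.818, -0.0], [0.818, 0.576, 0.0], [0.0, -0.0, -1.0]]
force: [-0.9, -0.1, -2.2]
opening: 0.0435
grip_force: 20.0
```

arm_command(deltas=[0,0,0.001,0,0,0,0,0,0,0,0,0,0,0,0,0,0,0])

```text
time: 35.2
position: [0.5944, -0.0412, 0.2535]
ee_rot: [[-0.576, 0.818, 0.0], [0.818, 0.576, -0.0], [-0.0, 0.0, -1.0]]
force: [-0.9, 1.0, 2.8]
opening: 0.0435
grip_force: 20.0
```

Contact; release, rise and back off.

arm_command(deltas=[0,0,0,0,0,0,0,0,0,0,0,0,0,0,0,0,0,0,0,0,0,0,0,0,0,0,-0.015,0,0,0,0,0,-0.03,0,0,0,0,0,-0.04,0,0,0,0,0,-0.04,0,0,0,0.04,0,-0.01,0,0,0,0.04,0,0,0,0,0,0,0,0,0,0,0,0,0,0,0,0,0], claw=-0.5)

```text
time: 36.4
position: [0.5481, 0.0247, 0.3886]
ee_rot: [[-0.577, 0.817, 0.001], [0.817, 0.577, -0.0], [-0.001, 0.001, -1.0]]
force: [1.1, -0.8, 0.2]
opening: 0.0715
grip_force: 0.0
```

```bash
python3 - <<'E'
from h import *
st();a=env.snapshot('wrist');b=env.snapshot('side');c=env.camera_info('wrist')
for n,x in(('orange',42),('jar',-42)): print(n,'expected px',proj(c,[[*(cr(x)/1000),.095]]).round(0))
cv2.imwrite('pics/fin.png',np.hstack([a[:,100:480,::-1],cv2.resize(b[130:270,210:350,::-1],(420,420),interpolation=cv2.INTER_CUBIC)]))
E
```

```text
t 36.4 xy [548.1  24.7 388.6] graspz 217.3 yaw 35.21 tilt [ 0.0008 -0.0001] open 71.5 grip 0.0 F [ 1.1 -0.8  0.2]
orange expected px [[284. 201.]]
jar expected px [[284. 290.]]
```

View pics/fin.png

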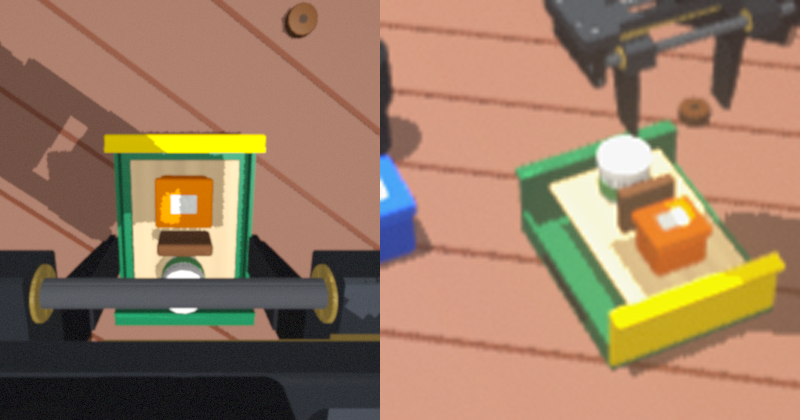

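The picture shows the orange tub's label at about pixel (283, 204), where (284, 201) was expected. The jar is behind the handle. Everything is upright and the gripper is clear of the crate.

```bash
python3 -c "
from cell import env
print(env.sign_off())"
```

```text
the job is handed in; nothing more can be done
None
```

I packed the crate in two layers as asked and handed it in at about 36 s; the sign-off gave no verdict, but the last pictures show the divider flat, the orange tub and jar upright and released on it, and the gripper clear.

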